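# Tilt the long cover into the slotted-angle bay

### The job

Close the red slotted-angle bay on the bench with the long grey cover: tilt the cover, feed one end in under a red end lip, lay it down flat on the steel ledges inside, and slide it to the middle so that both of its ends are caught under the lips, then let go. The short plywood cover is the wrong one: leave it and the spool where they are.

Things in the scene. Friction and masses are not known exactly. Their poses are not given: they have to be found in the camera images.
- bay: Sizes in mm. Fixed red open-topped box, 298 (own x) x 142 (y) x 80 high; inside 290 x 134. Origin: centre of underside, on bench; x points away from robot within 15 deg. Steel ledges along both side walls: tops 30 above origin, inner edges at y = +-38. At each end a red lip reaches 62 in from the inner wall (underside 76, top 80 above origin), leaving an opening x = +-83, full width. Ends alike.
- long_cover: Sizes in mm. Loose grey plate to fit, 200 (own x) x 112 (y) x 6 thick, 0.2 to 0.45 kg, flat on the bench left or right of the bay, x within 25 deg of world x. Origin: centre of underside. Black bar handle in its middle, 16 thick (x) x 76 (y), 36 to 66 above origin, on two posts: pinch across x. 34 longer than the opening, so it enters only tilted; when centred each end is 17 under a lip.
- short_cover: Wrong cover, a bystander: loose plywood plate 150 (own x) x 112 (y) x 6 mm thick with the same black handle, lying flat on the other side of the bay. Origin: centre of its underside. Leave it alone.
- spool: Bystander: loose black wire spool with a copper middle, 64 across, 42 mm high, standing on the bench at the left, beyond the covers. Origin: centre of its underside. Leave it alone.
Mind the look-alikes: they are no part of the job. What is shaped like the long_cover but green is not meant.

How it is judged:
By the outcome, as a careful person would: the job done as asked, in the order asked, and still so for the second after the job is handed in, with the robot touching nothing.
It also fails if it takes over 50 s, if anything falls off the work surface, if the arm or the gripper's body presses on something with over 40 N, if the wrist force passes 120 N, or if a joint passes its speed limit or range.

### The arm

A 6-joint arm with a two-finger parallel gripper is mounted at the origin on the work surface. World frame = base frame: x ahead of the robot, y to its left, z up, the work surface at z = 0. Lengths are in m, angles in degrees, forces in N, time in s.
With the tool pointing down it reaches from about 0.35 to 1 m from the base axis. Payload 7.1 kg.
Tool frame: the origin (TCP) lies midway between the tips of the shut fingers; the grasp point (between the pads) lies 19 mm behind it; z points along the fingers, y is the line along which they close (so a half turn about z gives the same grasp; the last joint's range is limited). The gripper opens to 85 mm and grips with 20 to 120 N. Pads are 22 mm wide; open, the fingers measure 114 mm over their backs; the gripper's body (76 mm by 85 mm) begins 54 mm behind the grasp point. The pads swing forward as they close: fully open they stand 13 mm farther back than shut.
Start: joints at [-65.489, 24.242, 93.386, -0, 62.372, -1.089], TCP at [0.27, -0.564, 0.231] pointing down, gripper open.
Joint ranges: [-172.04, 172.04], [-51.8, 120.97], [4.93, 147.93], [-75.15, 255.16], [6.16, 154.13], [-145.62, 145.62]. Speed limits (degrees/s): [136.94, 136.94, 172.46, 180, 180, 180].

### API

Orientations are given as a 3x3 rotation matrix whose columns are the frame's x, y, z axes.
In Python, from cell import manip gives the robot as it stands. Calls block until the motion is done:
- manip.goto(position, orientation): joint-space move of the TCP to a pose.
- manip.move_l(position, velocity=0.15, rotation=None): straight line of the TCP; rotation=None keeps the orientation; velocity is the mean speed in m/s.
- manip.move_joints(angles): joint-space move.
- manip.move_gripper(opening, grip_force=None): finger opening in m; grip_force is the grip in N (None keeps the last); returns when the fingers have stopped.
- manip.wait(seconds).
- manip.solve_ik(position, orientation): joint angles nearest the present ones, or None.
- manip.read_camera(name): name is "scene" or "top" or "wrist"; returns the picture (400x640x3 uint8, red, green, blue); there is no depth.
- manip.calibration(name): a dict with "fovy" (degrees; the focal length in pixels is half the picture's height over the tangent of half this angle, whatever the lens; pixels are square), "cx", "cy" (the principal point, pixels), "R" (3x3) and "t" (3): a world point X has camera coordinates R X + t. Camera axes: x right, y down, z forward; pixel columns grow to the right and rows downward; lengths in m; the calibration is good to about 2 mm. The wrist camera is an equidistant fisheye: a pixel r from the principal point sees the ray r / f radians off the axis. A picture is of the moment at which its call begins: read the wrist's pose just before it. calibration takes no time and is no camera call; for the wrist camera it gives the pose at the moment of the call.
A pose or a line that the arm cannot do raises manip.Unreachable and nothing moves.
- manip.sign_off(): hands the job in; it is judged then, once.
Readings, each from a call of its own:
- manip.get_time_s(): time.
- manip.get_qpos(): joint angles.
- manip.get_qd(): joint speeds.
- manip.get_joint_torque(): joint torques, N m.
- manip.get_tool_pos(): TCP position.
- manip.get_tcp_rot(): TCP orientation.
- manip.get_ft_force(): force on the tool from outside, world axes, zero at the start.
- manip.get_torque(): the same for the moment, N m.
- manip.get_width(): finger opening in m.
- manip.get_grasp_force(): force on a finger pad.
Only numpy, scipy, OpenCV 4.12 (cv2) and the standard library are available. Lean on these libraries where they do the work, as an engineer would, in place of code of your own. Each camera call takes 0.05 s, during which the arm holds its last target. There are 200 camera calls.

## Working session

There is one attempt and no reset: what is moved stays moved. The work goes in short steps, each a Python script; the robot and the scene stay as the last script left them, time stands still between calls to the robot, and variables do not carry over. Pictures are saved under pics/ and viewed, at most 10 in all, crops included, and the job is handed in when it is done.

```bash
mkdir -p pics; ls
python3 - <<'E'
from cell import manip
import cv2,json
for n in("scene","top"):
    cv2.imwrite(f"pics/{n}0.png",manip.read_camera(n)[:,:,::-1])
    c=manip.calibration(n);print(n,c)
print(manip.get_time_s())
E
```

```text
pics
scene {'fovy': 56.48932288116116, 'cx': 311.8071932026997, 'cy': 198.1324998359849, 'R': array([[ 0.71542843,  0.69828817, -0.02357532],
       [ 0.41112584, -0.4480202 , -0.79388503],
       [-0.56492275,  0.5582755 , -0.6076107 ]]), 't': array([-0.38939099, -0.18051943,  1.28596536])}
top {'fovy': 46.68159411844332, 'cx': 309.8732681314727, 'cy': 188.05820245538118, 'R': array([[-0.00966739, -0.99988233, -0.01191068],
       [-0.99439724,  0.01086689, -0.10514772],
       [ 0.10526478,  0.01082744, -0.99438528]]), 't': array([0.00933243, 0.54313325, 1.10800626])}
0.1
```

View pics/scene0.png

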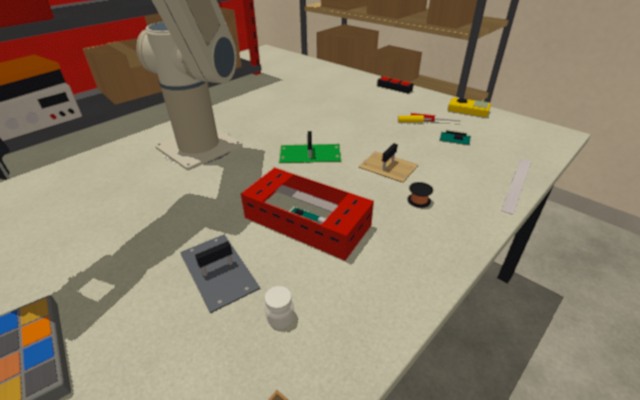

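View pics/top0.png

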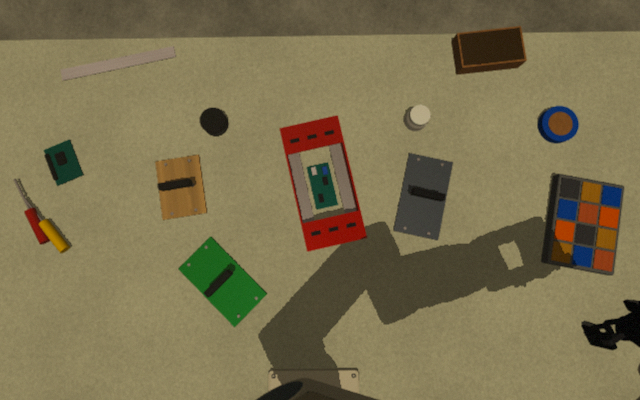

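The scene view shows the red bay at (308,210) and a grey plate at (219,271). The top view shows them at (323,183) and (423,195). Cover candidates in the top view are grey (423,195), green (222,281) and plywood (181,187). Grey fits, because it is the grey 200 mm plate beside the bay with a black bar; green is the look-alike and plywood is the short one. I'll confirm with enlarged crops.

Run:
```python
import cv2
a=cv2.imread("pics/top0.png")[105:255,270:470];cv2.imwrite("pics/topc.png",cv2.resize(a,None,fx=4,fy=4,interpolation=cv2.INTER_CUBIC))
a=cv2.imread("pics/scene0.png")[165:315,175:375];cv2.imwrite("pics/scenec.png",cv2.resize(a,None,fx=4,fy=4,interpolation=cv2.INTER_CUBIC))
```

```text
(no output)
```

View pics/topc.png

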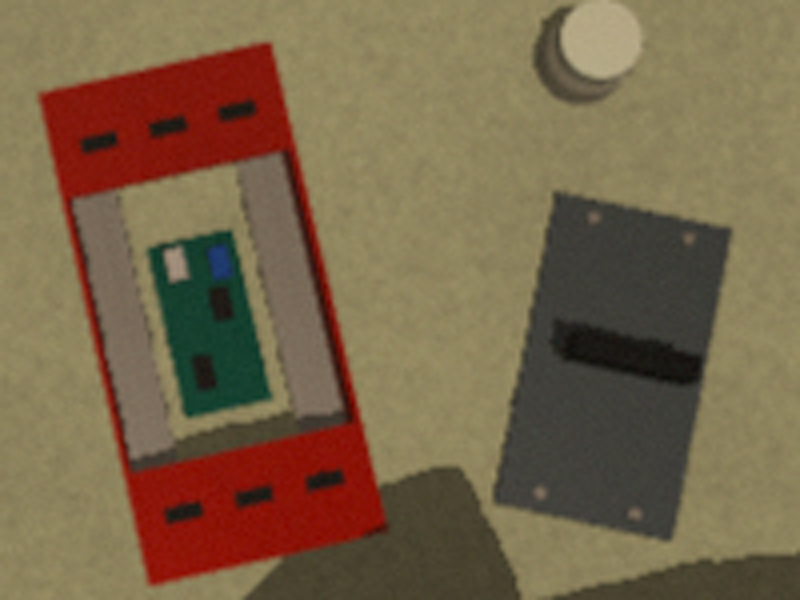

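View pics/scenec.png

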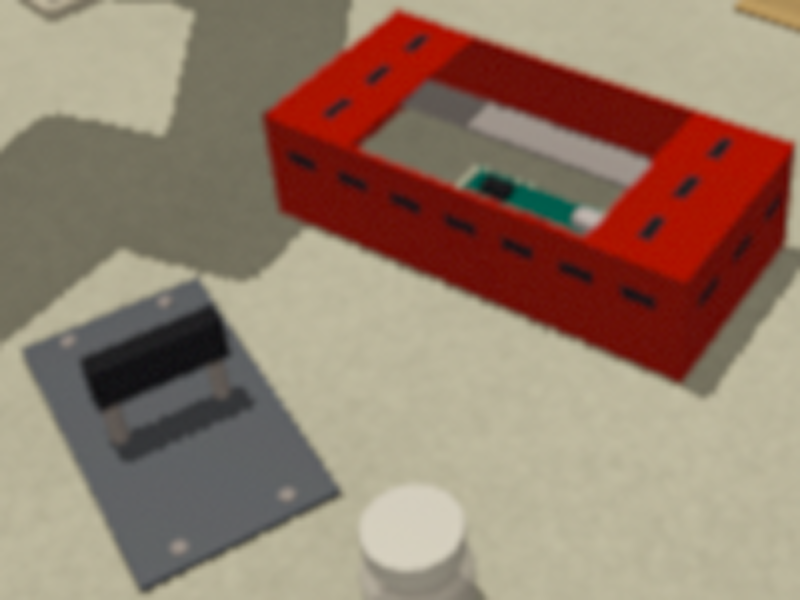

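The crops confirm it. The grey plate has screw heads and a black bar; its plate corners are at (408,152), (452,162), (437,240) and (393,230) in the top view. The bay is at (280,128)…(366,237), with an obstacle-like white bottle at (418,117). Next I'll triangulate corners from the two views and fit poses.

```bash
cat > geo.py <<'E'
import numpy as np
from cell import manip
from scipy.optimize import least_squares
C={n:manip.calibration(n) for n in("scene","top")}
O={"top":(270,105),"scene":(175,165)}
def full(n,c): return (np.array(c)+.5)/4-.5+O[n]
def proj(n,X):
    c=C[n];f=200/np.tan(np.radians(c["fovy"]/2));p=np.asarray(X)@c["R"].T+c["t"]
    return f*p[:,:2]/p[:,2:]+[c["cx"],c["cy"]]
def tri(a,b):
    s=least_squares(lambda X:np.r_[(proj("top",[X])[0]-full("top",a)),(proj("scene",[X])[0]-full("scene",b))],[.5,0,.05]);return s.x,np.sqrt(2*s.cost)
def rz(a): return np.array([[np.cos(a),-np.sin(a),0],[np.sin(a),np.cos(a),0],[0,0,1]])
def fit(L,top,sc,x0):   # x,y,z,yaw
    f=lambda q:(np.r_[proj("top",L@rz(q[3]).T+q[:3])-[full("top",c) for c in top],proj("scene",L@rz(q[3]).T+q[:3])-[full("scene",c) for c in sc]]).ravel()
    s=least_squares(f,x0);return s.x,np.sqrt(np.mean(s.fun**2))
E
python3 - <<'E'
from geo import *
np.set_printoptions(precision=4,suppress=True)
def rect(a,b,z):return np.array([[a,b,z],[a,-b,z],[-a,-b,z],[-a,b,z]])
bt=[(40,93),(271,43),(386,529),(150,584)];bs=[(792,145),(688,283),(265,115),(398,10)]
gt=[(555,191),(732,229),(672,541),(494,502)];gs=[(340,493),(142,590),(22,350),(198,278)]
for t,s in zip(bt+gt,bs+gs): print(*tri(t,s))
print("handle",*tri((629,352),(155,358)))
for r in (fit(rect(.149,.071,.08),bt,bs,[.5,0,0,.2]),fit(rect(.1,.056,.006),gt,gs,[.5,-.2,0,-.2])): print(r[0],np.degrees(r[0][3]),r[1])
print(proj("top",[[.27,-.564,0]]))
E
```

```text
[0.682  0.0729 0.0767] 0.8739215893119854
[ 0.7125 -0.0635  0.0763] 0.5019062599585135
[ 0.4228 -0.1262  0.0777] 0.1139662439022942
[0.3923 0.0107 0.0772] 0.2440288107427497
[ 0.633  -0.2475  0.0003] 1.0335278862827673
[ 0.6083 -0.3558  0.0021] 0.034853710082378316
[ 0.4137 -0.3107  0.0019] 0.007273288361736411
[ 0.4384 -0.2023  0.0013] 0.42742907093653526
handle [ 0.5252 -0.2793  0.0502] 1.7028590529077297
[ 0.5522 -0.0264 -0.0035  0.2131] 12.209116239259926 0.4634531874936237
[ 0.5233 -0.2791 -0.0047 -0.2279] -13.055141525775722 0.32602025865712336
[[543.8697 298.1631]]
```

```bash
cat >> geo.py <<'E'
def ry(a): return np.array([[np.cos(a),0,np.sin(a)],[0,1,0],[-np.sin(a),0,np.cos(a)]])
GH=.031 # TCP height above cover underside
def tool(Rc,s): # tool z down, tool y along cover +-x
    return Rc@np.array([[0,s,0],[s,0,0],[0,0,-1]],float)
def tcp(o,Rc,s): return np.asarray(o)+Rc@[0,0,GH], tool(Rc,s)
BAY=[.5522,-.0264,0];BYAW=.2131;COV=[.5233,-.2791,0];CYAW=-.2279
def inbay(xc,z,th,s): # cover centre underside in bay frame, pitch th (deg, +x end down)
    B=rz(BYAW);return tcp(BAY+B@[xc,0,z],B@ry(np.radians(th)),s)
E
python3 - <<'E'
from geo import *
np.set_printoptions(precision=4,suppress=True)
def rect(a,b,z):return np.array([[a,b,z],[a,-b,z],[-a,-b,z],[-a,b,z]])
bt=[(40,93),(271,43),(386,529),(150,584)];bs=[(792,145),(688,283),(265,115),(398,10)]
gt=[(555,191),(732,229),(672,541),(494,502)];gs=[(340,493),(142,590),(22,350),(198,278)]
for L,t,s in((rect(.149,.071,.08),bt,bs),(rect(.1,.056,.006),gt,gs)):
    f=lambda q:np.r_[proj("top",L@rz(q[2]).T+[q[0],q[1],0])-[full("top",c) for c in t],proj("scene",L@rz(q[2]).T+[q[0],q[1],0])-[full("scene",c) for c in s]].ravel()
    r=least_squares(f,[.5,-.1,0]);print(r.x,np.sqrt(np.mean(r.fun**2)))
for s in(1,-1):
  for nm,(p,R) in {"g":tcp(COV,rz(CYAW),s),"g+":tcp([*COV[:2],.2],rz(CYAW),s),"b+20":inbay(.037,.2,20,s),"b-20":inbay(-.037,.2,-20,s),"in+":inbay(.037,.074,20,s),"in-":inbay(-.037,.074,-20,s),"fl":inbay(0,.03,0,s)}.items(): print(s,nm,p,manip.solve_ik(p,R))
E
```

```text
[ 0.5528 -0.0271  0.212 ] 0.7123075800894916
[ 0.5246 -0.2793 -0.2286] 0.7624889619453223
1 g [ 0.5233 -0.2791  0.031 ] [-29.2228  37.9334 102.8152  -0.      39.2514 -16.1651]
1 g+ [ 0.5233 -0.2791  0.231 ] [-29.2228  21.5994  97.5627  -0.      60.8379 -16.1651]
1 b+20 [ 0.5987 -0.0163  0.2291] [ -0.5293  31.6691  83.9681  -4.3498  83.9256 -11.5325]
1 b-20 [ 0.5057 -0.0365  0.2291] [ -9.8485   7.5171 120.3251  13.2004  34.227  -31.8207]
1 in+ [ 0.5987 -0.0163  0.1031] [ -0.5293  40.068   87.5473  -4.5488  71.9834 -10.5841]
1 in- [ 0.5057 -0.0365  0.1031] [ -9.8485  21.8961 125.1097  27.5849  16.104  -47.4998]
1 fl [ 0.5522 -0.0264  0.061 ] [ -3.9706  32.7705 107.8273  -0.      39.4023 -16.1803]
-1 g [ 0.5233 -0.2791  0.031 ] None
-1 g+ [ 0.5233 -0.2791  0.231 ] None
-1 b+20 [ 0.5987 -0.0163  0.2291] None
-1 b-20 [ 0.5057 -0.0365  0.2291] None
-1 in+ [ 0.5987 -0.0163  0.1031] None
-1 in- [ 0.5057 -0.0365  0.1031] [ -9.8485  21.8961 125.1097  27.5849  16.104  132.5002]
-1 fl [ 0.5522 -0.0264  0.061 ] None
```

```bash
sed -i 's/^BAY=.*/BAY=[.5525,-.0268,0];BYAW=.2126;COV=[.524,-.2792,0];CYAW=-.2283/' geo.py
python3 - <<'E'
from geo import *
import cv2
m=manip
p,R=tcp([*COV[:2],.12],rz(CYAW),1); m.goto(p,R)
cv2.imwrite("pics/w1.png",m.read_camera("wrist")[:,:,::-1])
m.move_gripper(.06)
p,R=tcp(COV,rz(CYAW),1); m.move_l(p,.12)
print(m.get_ft_force())
m.move_gripper(0,70)
print(m.get_width(),m.get_grasp_force(),m.get_ft_force(),m.get_tool_pos()-p)
m.move_l(p+[0,0,.03],.06); m.wait(.2)
print(m.get_width(),m.get_ft_force(),m.get_torque(),m.get_time_s())
cv2.imwrite("pics/s2.png",cv2.resize(m.read_camera("scene")[140:320,150:400,::-1],None,fx=3,fy=3))
E
```

```text
[ 0.94247827 -0.18846858  0.04782988]
0.014887392728975376 69.7005844116211 [-1.19481569  0.26575365  5.79593015] [ 0.00026777 -0.00017854  0.00064194]
0.014955519248586529 [ 0.25864668  0.52940824 -4.17715606] [ 0.01512594 -0.01767168 -0.00828406] 4.4417
```

View pics/s2.png

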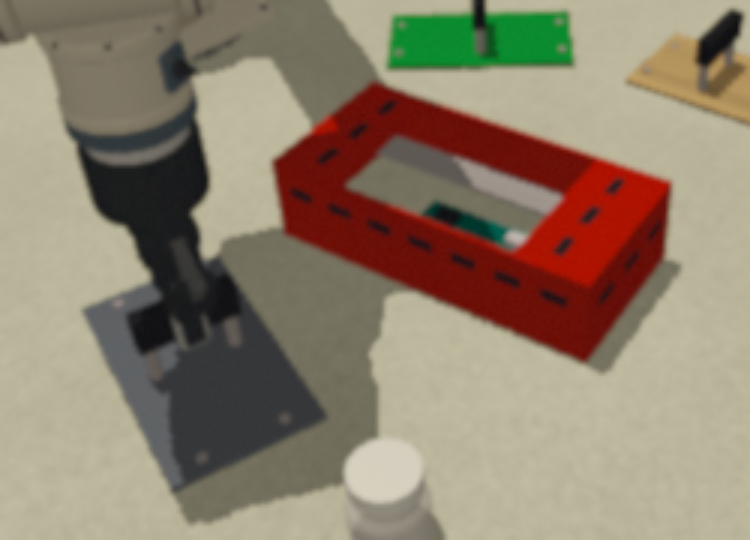

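View pics/w1.png

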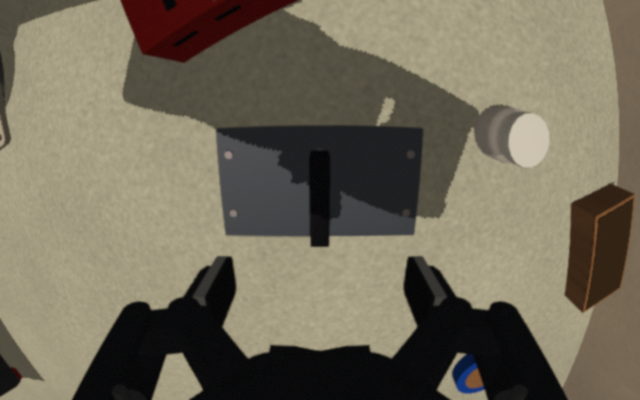

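The cover is held level (about 0.43 kg, fingers at the bar middle), and the bay hasn't moved. Next: tilt, carry and feed it in.

Run:
```python
from geo import *
import cv2
np.set_printoptions(precision=2,suppress=True)
m=manip
p=m.get_tool_pos(); m.move_l([p[0],p[1],.23],.2)
p,R=inbay(-.026,.2,20,1); m.goto(p,R); m.wait(.2); f0=m.get_ft_force(); print(f0)
P=[(-.026,.098+0)]+[(x,.074+(.037-x)*np.tan(np.radians(20))) for x in(-.01,.005,.02,.037)]
for x,z in P:
    p,R=inbay(x,z,20,1); m.move_l(p,.1 if x<-.02 else .05); d=m.get_ft_force()-f0; print(x,z,d)
    if np.linalg.norm(d)>8: print("STOP");break
m.wait(.2);print(m.get_width(),m.get_ft_force()-f0,m.get_torque(),m.get_time_s())
a=m.read_camera("scene")[140:300,200:400,::-1];b=m.read_camera("top")[95:255,230:430,::-1]
cv2.imwrite("pics/i1.png",cv2.resize(np.hstack([a,b]),None,fx=2,fy=2,interpolation=cv2.INTER_CUBIC))
```

```text
[-0.07  0.49 -4.26]
-0.026 0.098 [0.88 0.24 0.01]
-0.01 0.0911066010105115 [-0.45  0.23 -0.79]
0.005 0.08564704749651847 [ 0.04 -0.9  -0.23]
0.02 0.08018749398252543 [ 0.4  -1.07 -0.82]
0.037 0.074 [ 0.29 -0.23 -0.3 ]
0.0153934248350182 [ 0.01 -0.28  0.16] [ 0.1  -0.44 -0.03] 9.975
```

View pics/i1.png

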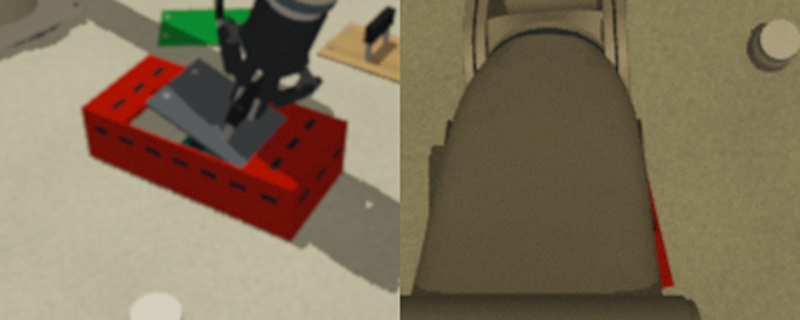

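The far end is under the far lip, the tail is raised inside the opening, and there is no contact force. Next: lay it flat.

Run:
```python
from geo import *
import cv2
np.set_printoptions(precision=2,suppress=True)
m=manip
f0=m.get_ft_force()
for th,zf in((15,.038),(10,.037),(5,.036),(0,.035)):
    t=np.radians(th); p,R=inbay(.131-.1*np.cos(t),zf+.1*np.sin(t),th,1)
    m.move_l(p,.05,R); d=m.get_ft_force()-f0; print(th,d)
    if np.linalg.norm(d)>10: print("STOP");raise SystemExit
m.wait(.2);f0=m.get_ft_force()
z=.035
while z>.024:
    z-=.001;p,R=inbay(.031,z,0,1);m.move_l(p,.02);m.wait(.05);d=m.get_ft_force()-f0
    if d[2]>4:break
print("contact z",z,d,m.get_torque(),m.get_tool_pos()-p,m.get_width(),m.get_time_s())
```

```text
15 [-0.36  0.23 -0.21]
10 [ 0.42 -0.36 -0.21]
5 [-1.24 -0.43 -0.54]
0 [-0.55  0.32 -0.21]
contact z 0.03 [-3.38 -1.34 10.67] [0.   0.49 0.01] [0. 0. 0.] 0.015056762296783623 13.1917
```

Contact came at exactly 30 mm, so the cover is flat on the ledges. Sliding it to the middle.

Run:
```python
from geo import *
import cv2
np.set_printoptions(precision=2,suppress=True)
m=manip
for x in(.02,.01,0):
    p,R=inbay(x,.0303,0,1);m.move_l(p,.03);f=m.get_ft_force();print(x,f)
    if np.linalg.norm(f[:2])>20: print("STOP");raise SystemExit
m.wait(.2);print(m.get_width(),m.get_ft_force())
m.move_gripper(.045);m.wait(.2);print(m.get_width(),m.get_ft_force())
p,R=inbay(0,.15,0,1);m.move_l(p,.12)
q=m.get_qpos();q[0]-=45;m.move_joints(q);m.wait(.2)
a=m.read_camera("scene")[140:300,200:400,::-1];b=m.read_camera("top")[95:255,230:430,::-1]
cv2.imwrite("pics/f1.png",cv2.resize(np.hstack([a,b]),None,fx=2,fy=2,interpolation=cv2.INTER_CUBIC))
b=cv2.imwrite("pics/f2.png",cv2.resize(m.read_camera("top")[110:260,265:385,::-1],None,fx=4,fy=4,interpolation=cv2.INTER_CUBIC))
print(m.get_time_s())
```

```text
0.02 [-0.63 -0.62  5.81]
0.01 [ 0.93 -0.9   6.01]
0 [2.62 0.72 7.06]
0.015086701153594293 [2.   0.64 7.45]
0.04483454430397341 [-0.08 -0.72  0.57]
18.525
```

View pics/f1.png

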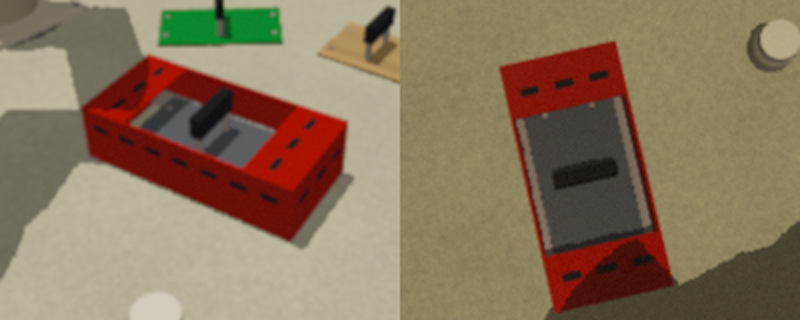

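View pics/f2.png

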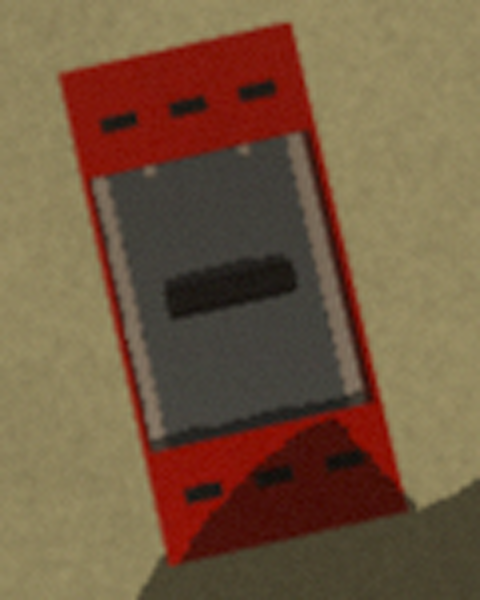

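Run:
```python
from geo import *
import cv2
np.set_printoptions(precision=1,suppress=True)
B=rz(BYAW)
def P(n,l): return proj(n,np.array(l)@B.T+BAY)
for x in(-.01,0,.01):
    c=np.array([[x,0,.094]]);print(x,(P("top",c)-[265,110])*4+1.5)
img=manip.read_camera("scene")[:,:,::-1].copy()
a=cv2.resize(img[150:260,230:390],None,fx=5,fy=5,interpolation=cv2.INTER_CUBIC)
def d(l,col): cv2.polylines(a,[np.int32((P("scene",l)-[230,150])*5+2)],True,col,1)
d([[.1,.056,.036],[.1,-.056,.036],[-.1,-.056,.036],[-.1,.056,.036]],(0,255,255))
d([[.083,.067,.08],[.083,-.067,.08],[-.083,-.067,.08],[-.083,.067,.08]],(255,0,255))
cv2.imwrite("pics/f3.png",a)
```

```text
-0.01 [[236.1 302.1]]
0 [[232.3 285.3]]
0.01 [[228.4 268.6]]
```

View pics/f3.png

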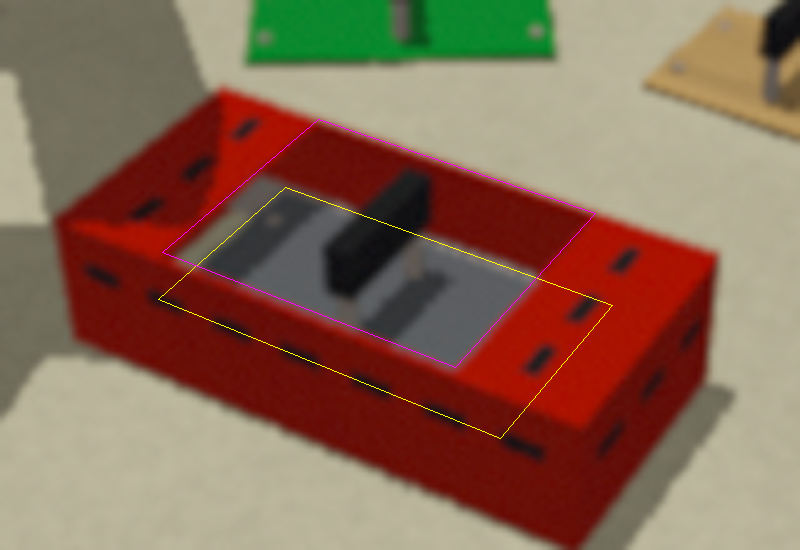

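The cover edges match the predicted centred outline in yellow. The tail edge shows only because the scene camera looks under the lip. The handle is within about 2 mm of the middle, so both ends are roughly 15–19 mm under the lips.

```bash
python3 -c "
from cell import manip
print(manip.sign_off(),manip.get_time_s())"
```

```text
the job is handed in; nothing more can be done
the job is handed in; nothing more can be done
```

The long grey cover lies flat on the ledges, within about 2 mm of the middle by camera with both ends under the lips, released and handed in at about 18.6 s; the arm touched neither the plywood cover nor the spool.

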